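# Dispense one sealing disc and push it into the channel

## Robot

A 6-joint arm with a two-finger parallel gripper is mounted at the origin on the work surface. World frame = base frame: x ahead of the robot, y to its left, z up, the work surface at z = 0. Lengths are in m, angles in rad, forces in N, time in s.
With the tool pointing down it reaches from about 0.3 to 0.775 m from the base axis. Payload 14.6 kg.
Tool frame: the origin (TCP) lies at the very end of the fingers, on their centre line; the grasp point (between the pads) lies 19 mm behind it; z points along the fingers, y is the line along which they close (so a half turn about z gives the same grasp; the last joint's range is limited). The gripper opens to 94 mm and grips with 3 to 60 N. Pads are 16 mm wide; open, the fingers measure 119 mm over their backs; the gripper's body (75 mm by 177 mm) begins 78 mm behind the grasp point.
Start: joints at [-1.34, 0.3, 1.521, -0, 1.321, -0.067], TCP at [0.161, -0.526, 0.205] pointing down, gripper open.
Joint ranges: [-3.03, 3.03], [-0.79, 2.21], [0.23, 2.52], [-1.04, 4.18], [0, 3.07], [-2.55, 2.55]. Speed limits (rad/s): [2.22, 2.22, 2.57, 3.14, 3.14, 3.14].

## Interface

Orientations are given as [roll, pitch, yaw] about the fixed x, y, z axes, in that order (R = Rz(yaw) Ry(pitch) Rx(roll)).
In Python, from station import ctrl gives the robot as it stands.
- The arm moves only by the tool carry_out, never from a script. Its argument "motion" is text: rows parted by semicolons, each of 7 numbers parted by spaces: the shift along the world's x, y, z in m, then the turn, a rotation vector about the world's x, y, z in degrees, then the closure in counts, from 0 (fully open) to 255 (shut). In form: dx dy dz wx wy wz hand; .... A call has 1 to 20 rows; each row shifts and turns the commanded pose from where the row before left it; what a row does not reach is not made up. A row lasts 1/12 s, in which the tool goes at most 41.7 mm and 7.16 degrees, less where a joint would pass 70% of its speed; a pose out of reach is approached as far as the arm can. A call is refused whole if a number of a shift passes 0.0417 or a number of a turn 7.16, either way. A call with a gripper value outside its range is refused whole. The fingers move at their own pace and stop on an object; "grip_force" is the grip in N (left out, the last holds). Time passes only in rows, so rows that do not move let the fingers close. It gives the time, the measured TCP pose, the force, the opening and the grip force at its end, in the units of the state.
- ctrl.get_obs(): the state, without advancing time (a new reading comes with each control period).
- ctrl.camera(name): name is "side" or "top"; returns a dict with "pixels" (420x560x3 uint8, red, green, blue), "range_z" (420x560 float32, m along the optical axis (not along the pixel's ray), 0 where there is no reading), "K" (3x3 intrinsics, pixels), "dist" ([k1, k2, p1, p2, k3] as OpenCV has them; the pictures are not rectified), "position" and "attitude" of the camera in the world. Camera axes: x right, y up, looking along -z (the intrinsics and any distortion apply to the point x, -y, -z); pixel columns grow to the right and rows downward; lengths in m; the calibration is good to about 2 mm. A picture is of the moment at which its call begins.
- ctrl.hand_in(): hands the job in; it is judged then, once.
The state is a dict: "time_s": time; "qpos": joint angles; "joint_vel": joint speeds; "tau": joint torques, N m; "ee_pos": TCP position; "eef_rot": TCP orientation; "force": force on the tool from outside, world axes, zero at the start; "moment": the same for the moment, N m; "grip_width": finger opening in m; "grip_force": force on a finger pad.
Only numpy, scipy, OpenCV 4.12 (cv2) and the standard library are available. Lean on these libraries where they do the work, as an engineer would, in place of code of your own. Each camera call takes 0.05 s, during which the arm holds its last target. There are 200 camera calls.

## Task

Press the dispenser's plunger all the way down once and let it come back up, so that a single white sealing disc slides out onto the apron. Then push that disc sideways along the surface into the channel with the two rails, until the whole disc lies flat between the rails. Do not pick the disc up, leave the other discs in the magazine and do not disturb the other things around.

Things in the scene. Friction and masses are not known exactly. Their poses are not given: they have to be found in the camera images.
- dispenser: fixed sealing-disc dispenser, turned by up to 0.3 rad. Origin on the table under the axis of its magazine; +x points away from the outlet, z up. Base plate x -107..+112 mm, y -55..+55 mm, top at z = 8 mm. Behind the magazine a grey housing, x 25..108 mm, y -27..+27 mm, top at z = 62 mm, carries the plunger at x = 60 mm
- outlet (a point): middle of the magazine's outlet slot (16 mm high), at dispenser x = -26 mm, z = 16 mm. The magazine is a steel box 51 mm square, open at the top, 50 mm high. A full press slides the lowest disc out so that its centre rests about 49 mm from here towards dispenser -x (a quick press: up to 7 mm more, where the apron's kerb stops it); on release the next disc drops down
- apron (a point): middle of the flat landing apron in front of the outlet, 8 mm above the table: dispenser x from -26 to -102 mm, y -55..+55 mm, open at both sides; at its front edge a kerb 5 mm thick, 13 mm above the table
- plunger_top (a point): centre of the flat top of the plunger's round black head, 34 mm in diameter and 10 mm thick; at rest 108 mm above the table; pressed straight down
- plunger (a joint): how far the plunger is pressed: 0 at rest, 0.028 m fully down. A spring brings it back up; it takes about 3 N to start and 10 N fully down (more when pressed fast), then meets a hard stop
- disc1_center (a point): centre of the lowest white sealing disc, the one to be ejected: a plain solid disc 40 mm in diameter, 12 mm thick, about 30 g, lying flat, at the start on the floor of the magazine (centre 14 mm above the table)
- channel_mid (a point): centre of the channel's floor, 6 mm above the table (2 mm below the apron). Fixed steel plate beside the apron, left or right, 2 to 10 mm from its edge: 80 mm long, both ends open, two straight rails 56 mm apart inside, 8 mm thick, 6 mm above the floor, along this point's y (= dispenser's y). Its middle is 97..105 mm beside and 74..78 mm in front of the magazine axis
- plain_plate: fixed plain steel plate without rails on the other side of the apron, 72 x 80 x 6 mm, origin under its centre; the ferrule stands on it
- disc2_center (a point): centre of disc number 2 from the bottom of the stack, same size as the lowest; stays in the magazine
- disc3_center (a point): centre of disc number 3 from the bottom of the stack, same size as the lowest; stays in the magazine
- ferrule: steel pipe ferrule (bystander), a flanged stub 31 mm in diameter and 26 mm tall, standing on the plain plate; origin at the centre of its underside
- jar: small amber jar (bystander), 42 mm in diameter, 55 mm tall, beside the dispenser's magazine on its left (+y of the dispenser); origin at the centre of its underside
- clamp_ring: steel clamp ring (bystander), 54 mm outside diameter, 16 mm tall, lying beside the magazine on the dispenser's -y side; origin at the centre of its underside
- beaker: glass beaker (bystander), 68 mm in diameter, 85 mm tall, well to the left; origin at the centre of its underside
- wrench: steel wrench (bystander) lying flat, to the right; origin on the tool, its length along its own x
- bottle: glass bottle with a cap (bystander), 70 mm in diameter, 150 mm tall, far to the right; origin at the centre of its underside
- stopper: glass stopper (bystander), 40 mm in diameter at the head, 34 mm tall, to the left; origin at the centre of its underside
Things that resemble listed ones, but are neither listed nor needed, are in the scene too. What is shaped like the dispenser but green is not meant.

How it is judged:
On the way, in this order (a step that is already met when the one before it is completed fails the run):
1. the plunger is pressed down and has pushed the lowest disc out (value of joint plunger above 0.024 m and x of disc1_center in the frame of dispenser below -0.06 m), for 0.02 s.
2. the plunger is back up and the disc lies on the apron (value of joint plunger below 0.004 m and x of disc1_center in the frame of dispenser below -0.06 m), for 0.05 s.
At the end, for the whole second after the job is handed in: the ejected disc lies flat (within 0.08 rad) and still on the channel's floor, wholly between the rails and within the channel's length (its centre within 21 mm of the channel's middle along the rails); the plunger is up again (within 4 mm); the other two discs are still in the magazine (y of disc1_center in the frame of channel_mid between -0.021 and 0.021 m and x of disc1_center in the frame of channel_mid between -0.0105 and 0.0105 m and z of disc1_center in the frame of channel_mid between 0.003 and 0.009 m and angle between disc1_center's own z axis and vertical below 0.08 rad and linear speed of disc1 below 0.01 m/s and value of joint plunger below 0.004 m and horizontal distance between each of disc2_center, disc3_center and dispenser below 0.008 m); the robot touches nothing.
It fails at once if the ejected disc is lifted or carried (its centre more than 26 mm above the table) (height (world z) of disc1_center above 0.026 m).
It fails at once if another disc leaves the magazine (horizontal distance between any of disc2_center, disc3_center and dispenser above 0.012 m).
It fails at once if a disc is taken out of the top of the magazine (height (world z) of disc3_center above 0.05 m).
It fails at once if a bystander is moved by more than 15 mm (distance of any of ferrule, jar, clamp_ring, beaker, wrench, bottle, stopper from where it was at the start of the episode above 0.015 m).
It also fails if it takes over 45 s, if anything falls off the work surface, if the arm or the gripper's body presses on something with over 40 N, if the wrist force passes 120 N, or if a joint passes its speed limit or range.

## Working session

There is one attempt and no reset: what is moved stays moved. The work goes in short steps, Python scripts to look and compute and a tool call to move; the robot and the scene stay as the last step left them, time stands still between calls to the robot, and variables do not carry over. Pictures are saved under pics/ and viewed, at most 10 in all, crops included, and the job is handed in when it is done.

Besides the shell and the picture viewer there is one more tool, called as name(argument=value, ...) on one line, values as JSON. carry_out: Moves the arm, as the interface text tells. Its arguments: {"type":"object","properties":{"motion":{"type":"string"},"grip_force":{"type":"number"}},"required":["motion"]}

```bash
mkdir -p pics; cat > h.py <<'E'
import numpy as np, cv2, pickle
from scipy.spatial.transform import Rotation as R
def grab(ctrl,name):
    c=ctrl.camera(name); pickle.dump(c,open(name+'.pkl','wb')); return c
def rot(c):
    a=np.array(c['attitude'],float)
    if a.shape==(3,3): return a
    return (R.from_quat(a) if a.size==4 else R.from_euler('xyz',a)).as_matrix()
def cloud(c):
    d=c['range_z']; h,w=d.shape
    u,v=np.meshgrid(np.arange(w),np.arange(h))
    p=cv2.undistortPoints(np.stack([u,v],-1).reshape(-1,1,2).astype(np.float64),np.array(c['K'],float),np.array(c['dist'],float)).reshape(h,w,2)
    P=np.stack([p[...,0]*d,-p[...,1]*d,-d],-1)
    W=P@rot(c).T+np.array(c['position']); W[d==0]=np.nan
    return W
E
python3 - <<'E'
from station import ctrl
from h import *
print(ctrl.get_obs())
for n in ['top','side']:
    c=grab(ctrl,n); print(n,c['position'],c['attitude'],c['K'],c['dist'])
    cv2.imwrite(f'pics/{n}0.png',c['pixels'][...,::-1])
    W=cloud(c); print(np.nanpercentile(W[...,2],[1,10,50,90,99]))
E
```

```text
{'time_s': 0.0, 'qpos': array([-1.33961461e+00,  3.00452033e-01,  1.52158718e+00,  3.67534382e-06,
        1.32071486e+00, -6.65956570e-02]), 'joint_vel': array([-4.68918886e-04,  6.92404629e-05, -2.12890510e-04, -2.48242380e-04,
       -1.30231896e-04,  1.68566575e-04]), 'tau': array([-6.69790079e-04, -5.31799257e+01, -3.52739882e+01,  7.07957265e-02,
        2.43414275e-02, -1.22065353e-04]), 'ee_pos': array([ 0.16130641, -0.52553211,  0.20489422]), 'eef_rot': array([-3.14043405e+00, -8.08402705e-05,  2.97776418e-01]), 'force': array([ 0.34176388, -0.10677659, -0.16900581]), 'moment': array([0.02564397, 0.04374764, 0.03083226]), 'grip_force': 0.0, 'grip_width': 0.09394659183369611}
top [0.33017669 0.00924633 1.23562489] [ 0.14150133  0.00301598 -1.57154089] [[496.52515122   0.         279.39375983]
 [  0.         496.52515122 209.7515372 ]
 [  0.           0.           1.        ]] [-0.09871657  0.          0.          0.          0.        ]
[-7.57650277e-01 -7.42277537e-01  2.32558713e-04  1.82995005e-01
  6.89462265e-01]
side [0.3183652  0.96876593 1.12565214] [ 0.76163644  0.01056395 -2.95561908] [[529.7952505    0.         273.8156182 ]
 [  0.         529.7952505  211.60786765]
 [  0.           0.           1.        ]] [0.06353377 0.         0.         0.         0.        ]
[-0.75574211 -0.74056     0.00086938  0.2609285   0.64917   ]
```

View pics/top0.png

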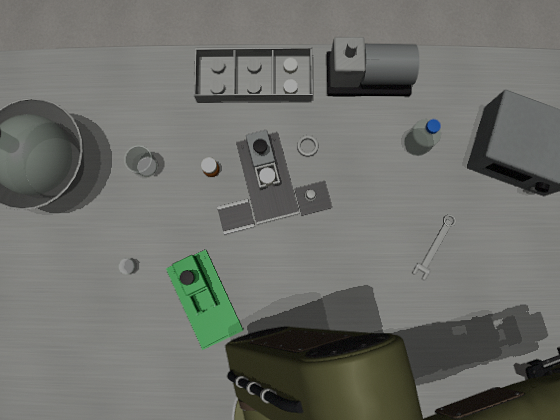

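View pics/side0.png

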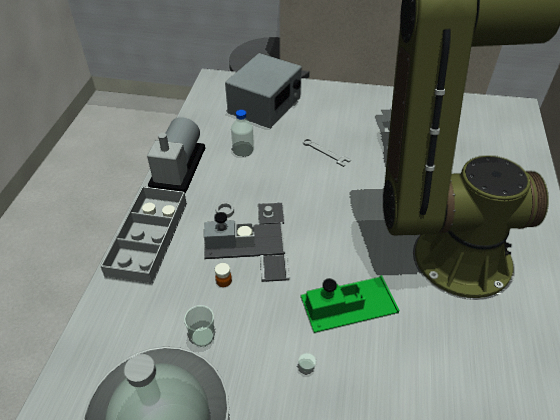

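The top view shows two dispenser-shaped things: the grey one at (265,175), with its black plunger head at (260,146) and white disc at (267,175), and the green one at (203,300), which is the decoy. I choose the grey one. Its railed channel is on the left at (237,217). The plain plate with the ferrule is on the right at (312,197). There are other white things in the tray at (290,65).

```bash
python3 - <<'E'
from h import *
from scipy.optimize import least_squares
c=pickle.load(open('top.pkl','rb')); W=cloud(c); px=c['pixels'].astype(int)
crop=c['pixels'][115:245,205:345,::-1]; cv2.imwrite('pics/crop0.png',cv2.resize(crop,None,fx=5,fy=4.6,interpolation=cv2.INTER_CUBIC) if 0 else cv2.resize(crop,(630,585),interpolation=cv2.INTER_CUBIC))
m=np.zeros(W.shape[:2],bool); m[115:245,205:345]=1
z=W[...,2]; s=px.sum(-1)
print('table z',np.nanmedian(z[230:260,280:380]))
def rect(sel,n):
    k=cv2.connectedComponents(sel.astype(np.uint8))[1]
    l=np.argmax(np.bincount(k[k>0])); P=W[k==l]
    r=cv2.minAreaRect((P[:,:2]*1000).astype(np.float32)); print(n,len(P),r,'z',np.median(P[:,2]),P[:,:2].mean(0))
for n,a,b in [('plunger',.095,.125),('housing',.055,.07),('magwall',.043,.056)]:
    rect(m&(z>a)&(z<b),n)
rect(m&(z>.0035)&(z<.2),'all')
# side cam
c2=pickle.load(open('side.pkl','rb')); W2=cloud(c2); z2=W2[...,2]
m2=np.zeros(z2.shape,bool); m2[200:290,200:290]=1
W=W2
for n,a,b in [('plunger',.095,.125),('housing',.055,.07)]: rect(m2&(z2>a)&(z2<b),n)
print(np.nanmedian(z2[290:320,240:290]))
E
```

```text
table z -0.00036568549268789496
plunger 168 ((643.958740234375, 58.94501495361328), (32.04783630371094, 31.808923721313477), 50.26348876953125) z 0.10730832575505933 [0.64401191 0.05857854]
housing 566 ((651.409912109375, 60.44399642944336), (83.39662170410156, 54.2011604309082), 13.988265991210938) z 0.06167003165650631 [0.64880919 0.06002881]
magwall 272 ((587.0501708984375, 43.717159271240234), (52.456031799316406, 51.31971740722656), 14.259062767028809) z 0.04714381869129125 [0.5891109 0.0441646]
all 5285 ((593.3892211914062, 45.949302673339844), (243.92581176757812, 283.86798095703125), 14.472931861877441) z 0.008472810294014144 [0.56464684 0.0389722 ]
plunger 117 ((644.9429931640625, 58.78465270996094), (31.866609573364258, 37.01941680908203), 14.178423881530762) z 0.10829396904921507 [0.64417256 0.06095757]
housing 459 ((649.798095703125, 60.24806594848633), (83.53355407714844, 60.391902923583984), 15.667635917663574) z 0.06328910624141626 [0.65004071 0.06518771]
0.001369301685163693
```

View pics/crop0.png

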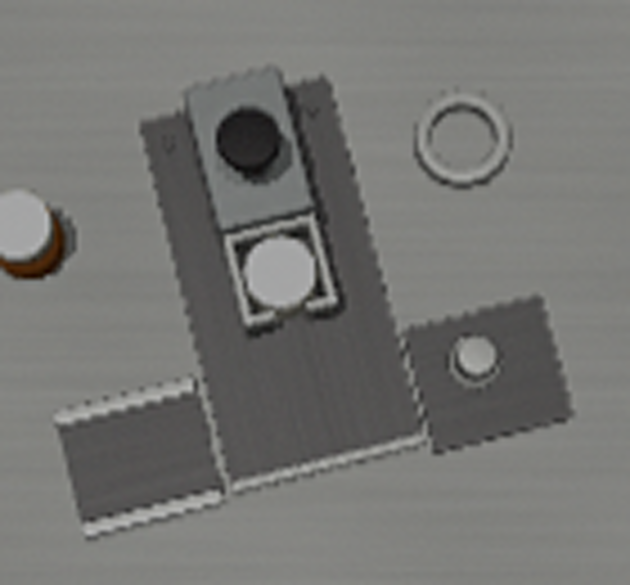

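The crop confirms the grey dispenser. The head is at crop (250,140), the disc in the magazine at (281,271), and the channel with two bright rails runs from (55,415)–(195,385) to (90,530)–(225,495). Next I'll fit the yaw and the channel.

```bash
python3 - <<'E'
from h import *
c=pickle.load(open('top.pkl','rb')); W=cloud(c); px=c['pixels'].astype(int); g=px.mean(-1); z=W[...,2]
m=np.zeros(z.shape,bool); m[115:245,205:345]=1
k=cv2.connectedComponents((m&(z>.0035)).astype(np.uint8))[1]
def edge(n,th,o):
    d=R.from_euler('z',th).as_matrix()[:2,:2]; return (W[...,:2]-o)@d
for th in (.240,.245,.250,.255):
    D=edge('',th,np.array([.5868,.0441]))*1000
    a=m&(z>.055)&(z<.07); y=D[...,1][a]; x=D[...,0][a]
    # base side edges drift: left edge y as a function of x
    b=m&(z>.004)
    xs=np.arange(30,105,5); L=[];Rr=[]
    for q in xs:
        s=b&(abs(D[...,0]-q)<2.5)&(abs(D[...,1])<62); L.append(D[...,1][s].max()); Rr.append(D[...,1][s].min())
    print(th,np.polyfit(xs,L,1),np.polyfit(xs,Rr,1),'hous',x.min(),x.max(),y.min(),y.max())
th=.2475; D=edge('',th,np.array([.5868,.0441]))*1000
r=m&(D[...,1]>62)&(D[...,1]<150)&(D[...,0]<-35)&(D[...,0]>-120)
for x0 in range(-116,-34,3):
    s=r&(abs(D[...,0]-x0)<1.5)
    if s.any(): print(x0,s.sum(),round(g[s].mean()),round(np.median(z[s])*1000,1),end=' | ')
s=r&(z>.0035); print('\nchan y',np.percentile(D[...,1][s],[0,.5,99.5,100]),'x',np.percentile(D[...,0][s],[0,.5,99.5,100]))
s=m&(abs(D[...,1])<50)&(D[...,0]<-60)&(z>.004); print('kerb x min',np.percentile(D[...,0][s],[0,1]))
s=m&(abs(D[...,0]+76)<20)&(abs(D[...,1]-60)<14)
for y0 in range(46,72,2):
    q=s&(abs(D[...,1]-y0)<1); print(y0,round(np.median(z[q])*1000,1),round(g[q].mean()),end=' | ')
E
```

```text
0.24 [-5.46562834e-03  5.52283398e+01] [ 1.53780813e-02 -5.50617280e+01] hous -27.07238508596041 108.38727421573566 -26.72868779803574 143.18339633632652
0.245 [-1.04636283e-02  5.52319507e+01] [ 1.02906635e-02 -5.50601635e+01] hous -26.972542077462737 108.35566162647486 -26.938836912341923 142.95769601235327
0.25 [-6.87315997e-03  5.45842228e+01] [ 5.20298843e-03 -5.50572226e+01] hous -26.872024756817954 108.428179291591 -27.40346510317319 142.7284217534255
0.255 [-1.16401516e-02  5.46585886e+01] [-1.11965497e-03 -5.50475109e+01] hous -26.77083563695383 108.49798625787211 -27.867408208804136 142.49557929138763
-116 47 132 -0.5 | -113 50 112 0.5 | -110 48 148 9.8 | -107 43 157 12.0 | -104 27 127 10.5 | -101 45 83 5.2 | -98 43 87 4.8 | -95 41 89 6.4 | -92 45 93 5.1 | -89 36 89 5.1 | -86 40 88 5.6 | -83 47 88 5.8 | -80 37 89 6.7 | -77 40 89 4.7 | -74 44 88 5.4 | -71 40 88 4.9 | -68 41 88 5.8 | -65 41 89 4.8 | -62 40 88 4.7 | -59 36 88 5.4 | -56 46 87 5.4 | -53 42 88 5.7 | -50 39 84 4.6 | -47 57 129 9.3 | -44 41 157 12.2 | -41 36 142 11.1 | -38 17 114 0.3 | -35 19 128 -0.8 | 
chan y [ 62.12387286  62.26971556 144.54364085 149.17704356] x [-119.49083716 -115.56466248  -39.59944881  -37.91931228]
kerb x min [-176.11864551 -167.05021655]
46 7.7 86 | 48 7.6 86 | 50 9.4 84 | 52 7.3 85 | 54 5.9 87 | 56 0.2 130 | 58 1.4 126 | 60 3.7 86 | 62 5.5 83 | 64 5.0 85 | 66 5.5 84 | 68 5.3 84 | 70 6.8 84 |
```

carry_out(motion="0.0242 0.0292 0 0 0 4.356 255;0.0242 0.0292 0 0 0 4.356 255;0.0242 0.0292 0 0 0 4.356 255;0.0242 0.0292 0 0 0 4.356 255;0.0242 0.0292 0 0 0 4.356 255;0.0242 0.0292 0 0 0 4.356 255;0.0242 0.0292 0 0 0 4.356 255;0.0242 0.0292 0 0 0 4.356 255;0.0242 0.0292 0 0 0 4.356 255;0.0242 0.0292 0 0 0 4.356 255;0.0242 0.0292 0 0 0 4.356 255;0.0242 0.0292 0 0 0 4.356 255;0.0242 0.0292 0 0 0 4.356 255;0.0242 0.0292 0 0 0 4.356 255;0.0242 0.0292 0 0 0 4.356 255;0.0242 0.0292 0 0 0 4.356 255;0.0242 0.0292 0 0 0 4.356 255;0.0242 0.0292 0 0 0 4.356 255;0.0242 0.0292 0 0 0 4.356 255;0.0242 0.0292 0 0 0 4.356 255", grip_force=10)

```text
time_s: 1.77
ee_pos: [0.6461, 0.06, 0.205]
eef_rot: [-3.141, -0.0, 1.822]
force: [0.1, -0.8, 0.1]
grip_width: 0.0006
grip_force: 0.0
```

carry_out(motion="-0.0006 0 -0.03 0 0 0 255;0 0 -0.03 0 0 0 255;0 0 -0.02 0 0 0 255;0 0 -0.008 0 0 0 255;0 0 -0.003 0 0 0 255;0 0 -0.003 0 0 0 255;0 0 -0.003 0 0 0 255;0 0 -0.003 0 0 0 255;0 0 -0.003 0 0 0 255;0 0 -0.003 0 0 0 255;0 0 -0.003 0 0 0 255;0 0 -0.003 0 0 0 255;0 0 -0.003 0 0 0 255;0 0 -0.003 0 0 0 255;0 0 0 0 0 0 255;0 0 0 0 0 0 255")

```text
time_s: 3.1
ee_pos: [0.6455, 0.0581, 0.0891]
eef_rot: [3.139, 0.001, 1.818]
force: [-2.0, 0.2, 7.7]
grip_width: 0.0009
grip_force: 3.7
```

carry_out(motion="0 0 -0.0025 0 0 0 255;0 0 -0.0025 0 0 0 255;0 0 -0.002 0 0 0 255;0 0 -0.002 0 0 0 255;0 0 -0.001 0 0 0 255;0 0 -0.001 0 0 0 255;0 0 0 0 0 0 255;0 0 0 0 0 0 255;0 0 0 0 0 0 255")

```text
time_s: 3.85
ee_pos: [0.6457, 0.0581, 0.0801]
eef_rot: [3.138, 0.001, 1.818]
force: [-9.8, -0.8, 23.4]
grip_width: 0.0007
grip_force: 11.4
```

carry_out(motion="0 0 0.003 0 0 0 255;0 0 0.004 0 0 0 255;0 0 0.005 0 0 0 255;0 0 0.006 0 0 0 255;0 0 0.008 0 0 0 255;0 0 0.015 0 0 0 255;0 0 0.03 0 0 0 255;0.03 -0.03 0.02 0 0 0 255;0 -0.04 0 0 0 0 255;0 -0.04 0 0 0 0 255;0 -0.04 0 0 0 0 255;0 -0.04 0 0 0 0 255;0 0 0 0 0 0 255")

```text
time_s: 4.93
ee_pos: [0.6706, -0.1353, 0.1652]
eef_rot: [-3.141, 0.001, 1.813]
force: [0.0, 0.7, 1.0]
grip_width: 0.0005
grip_force: 0.0
```

```bash
python3 - <<'E'
from station import ctrl
from h import *
print(ctrl.get_obs()['ee_pos'])
for n in ('top','side'):
    c=grab(ctrl,n); W=cloud(c); px=c['pixels'].astype(int)
    th=.2475; D=(W[...,:2]-[.5868,.0441])@R.from_euler('z',th).as_matrix()[:2,:2]*1000; z=W[...,2]
    s=(abs(D[...,1])<54)&(D[...,0]<-28)&(D[...,0]>-101)&(z>.016)&(z<.026)
    P=D[s]; print(n,len(P),P.mean(0),P.min(0),P.max(0),np.median(z[s]))
    s=(z>.09)&(z<.115)&(abs(D[...,0]-60)<20)&(abs(D[...,1])<20); print('plunger z',np.median(z[s]),s.sum())
    if n=='top': cv2.imwrite('pics/after.png',cv2.resize(c['pixels'][105:255,190:390,::-1],(800,600),interpolation=cv2.INTER_CUBIC))
E
```

```text
[ 0.67055836 -0.13527186  0.1652274 ]
top 192 [-75.07457907  -0.97212956] [-94.62073574 -20.42547831] [-55.80560044  18.70943077] 0.01960668988840486
plunger z 0.10776668560792035 168
side 138 [-74.09016047   0.38369369] [-93.14310722 -48.01820952] [-36.30320968  22.39666193] 0.020911958288504562
plunger z 0.1081911560058989 116
```

View pics/after.png

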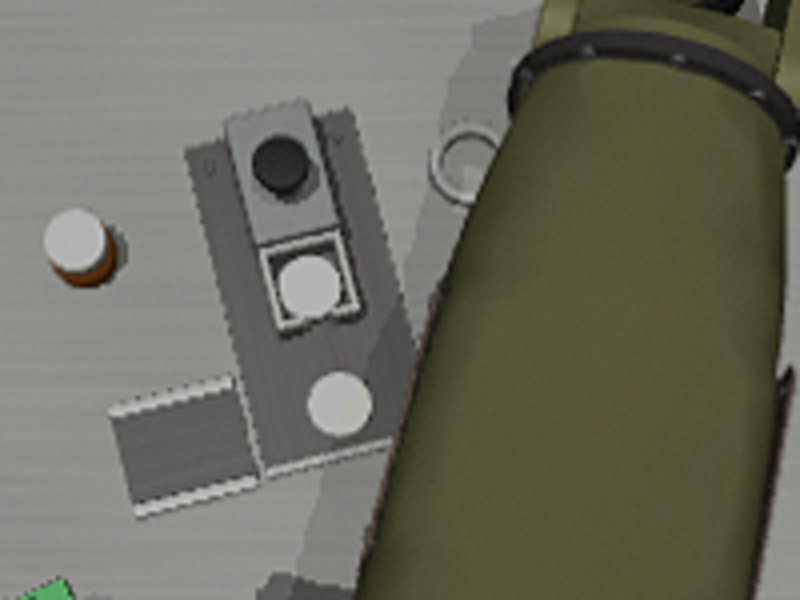

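carry_out(motion="-0.0245 0.02 -0.0125 0 0 0.3 212;-0.0245 0.02 -0.0125 0 0 0 212;-0.0245 0.02 -0.0125 0 0 0 212;-0.0245 0.02 -0.0125 0 0 0 212;-0.0245 0.02 -0.0125 0 0 0 212;-0.0245 0.02 -0.0125 0 0 0 212;0 0 0 0 0 0 212;0 0 0 0 0 0 212;0 0 0 0 0 0 212")

```text
time_s: 5.78
ee_pos: [0.5253, -0.0079, 0.0911]
eef_rot: [3.14, 0.001, 1.825]
force: [-0.3, -0.4, -0.7]
grip_width: 0.0155
grip_force: 0.0
```

carry_out(motion="-0.0014 -0.0072 -0.02 0 0 -0.4 212;0 0 -0.025 0 0 0 212;0 0 -0.015 0 0 0 212;0 0 -0.01 0 0 0 212;0 0 -0.006 0 0 0 212;0 0 0 0 0 0 212;0 0 0 0 0 0 212")

```text
time_s: 6.37
ee_pos: [0.5237, -0.0157, 0.0148]
eef_rot: [3.141, 0.0, 1.817]
force: [1.1, -0.2, 0.6]
grip_width: 0.0158
grip_force: 0.0
```

carry_out(motion="-0.00123 0.00485 -0.001 0 0 0 212;-0.00123 0.00485 0 0 0 0 212;-0.00123 0.00485 0 0 0 0 212;-0.00123 0.00485 0 0 0 0 212;-0.00123 0.00485 0 0 0 0 212;-0.00123 0.00485 0 0 0 0 212;-0.00123 0.00485 0 0 0 0 212;-0.00123 0.00485 0 0 0 0 212;-0.00123 0.00485 0 0 0 0 212;-0.00123 0.00485 0 0 0 0 212;-0.00123 0.00485 0 0 0 0 212;-0.00123 0.00485 0 0 0 0 212;-0.00123 0.00485 0 0 0 0 212;-0.00123 0.00485 0 0 0 0 212;-0.00123 0.00485 0 0 0 0 212;-0.00123 0.00485 0 0 0 0 212;-0.00123 0.00485 0 0 0 0 212;-0.00123 0.00485 0 0 0 0 212;0 0 0 0 0 0 212")

```text
time_s: 7.95
ee_pos: [0.5006, 0.0725, 0.0132]
eef_rot: [-3.141, -0.0, 1.817]
force: [-0.5, -0.2, 0.1]
grip_width: 0.0157
grip_force: 0.0
```

```bash
cat > m.py <<'E'
from station import ctrl
from h import *
import sys
B=R.from_euler('z',.2475).as_matrix()[:2,:2]
print('tcp disp',(ctrl.get_obs()['ee_pos'][:2]-[.5868,.0441])@B*1000)
for n in ('top','side'):
    c=grab(ctrl,n); W=cloud(c); px=c['pixels'].astype(int)
    D=(W[...,:2]-[.5868,.0441])@B*1000; z=W[...,2]
    s=(D[...,1]>20)&(D[...,1]<160)&(D[...,0]<-40)&(D[...,0]>-112)&(z>.010)&(z<.026)&(px.min(-1)>165)
    P=D[s]
    if len(P): print(n,len(P),P.mean(0),P.min(0),P.max(0),np.median(z[s]))
    crop=c['pixels'][105:255,190:390] if n=='top' else c['pixels'][170:320,170:370]
    cv2.imwrite(f'pics/{sys.argv[1]}{n}.png',cv2.resize(crop[...,::-1],(800,600),interpolation=cv2.INTER_CUBIC))
E
python3 m.py p1
```

```text
tcp disp [-76.5885839   48.62532945]
side 130 [-75.18659155  93.97092345] [-110.71646925   70.0892693 ] [-40.36961897 139.22320434] 0.016789020546709832
```

View pics/p1side.png

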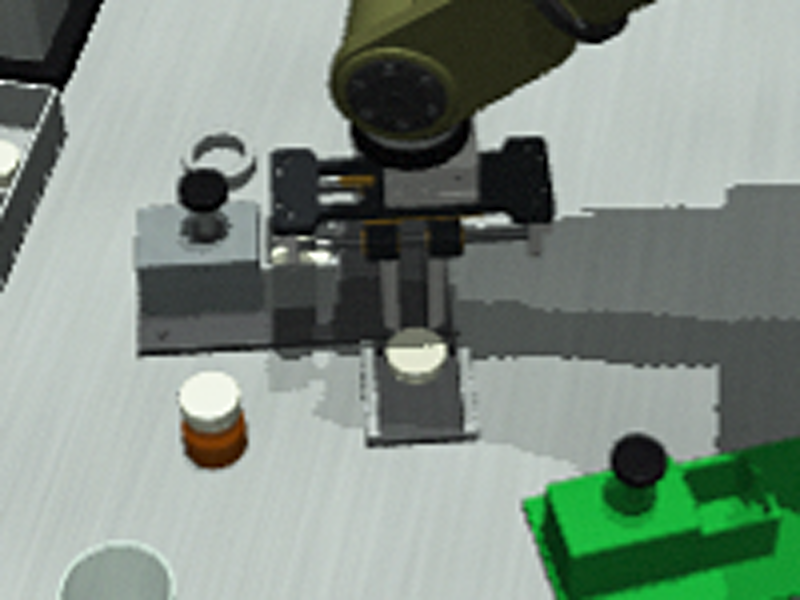

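The disc, at crop (416,355), is centred between the rails and just entering the channel. I'll push it about 26 mm further.

carry_out(motion="-0.0009 0.0039 0 0 0 0 212;-0.0009 0.0039 0 0 0 0 212;-0.0009 0.0039 0 0 0 0 212;-0.0009 0.0039 0 0 0 0 212;-0.0007 0.0029 0 0 0 0 212;-0.0007 0.0029 0 0 0 0 212;-0.0005 0.002 0 0 0 0 212;-0.0003 0.0015 0 0 0 0 212;-0.0002 0.001 0 0 0 0 212;0 0 0 0 0 0 212;0 0 0 0 0 0 212;0.0012 -0.0048 0 0 0 0 212;0.0024 -0.0097 0 0 0 0 212;0 0 0.02 0 0 0 212;0 0 0.04 0 0 0 212;0 0 0.04 0 0 0 212;0.01 -0.04 0 0 0 0 212;0.01 -0.04 0 0 0 0 212;0.01 -0.04 0 0 0 0 212;0 0 0 0 0 0 212")

```text
time_s: 9.72
ee_pos: [0.5295, -0.0433, 0.1135]
eef_rot: [3.141, 0.001, 1.812]
force: [0.7, -0.3, -0.3]
grip_width: 0.0162
grip_force: 0.0
```

```bash
python3 m.py p2
```

```text
tcp disp [-76.97515354 -70.69941025]
top 243 [-76.94379141 100.58417607] [-111.07571741   51.84663444] [-43.33159646 137.0816989 ] 0.016326328032605586
side 238 [-76.49580183 100.48169744] [-110.94738441   48.66868826] [-40.06929983 140.58629536] 0.016992923276796246
```

View pics/p2side.png

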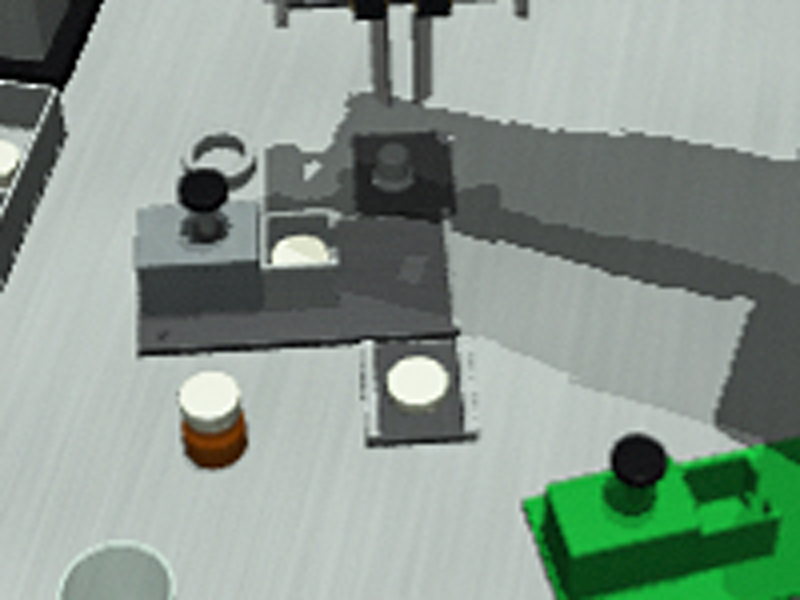

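View pics/p2top.png

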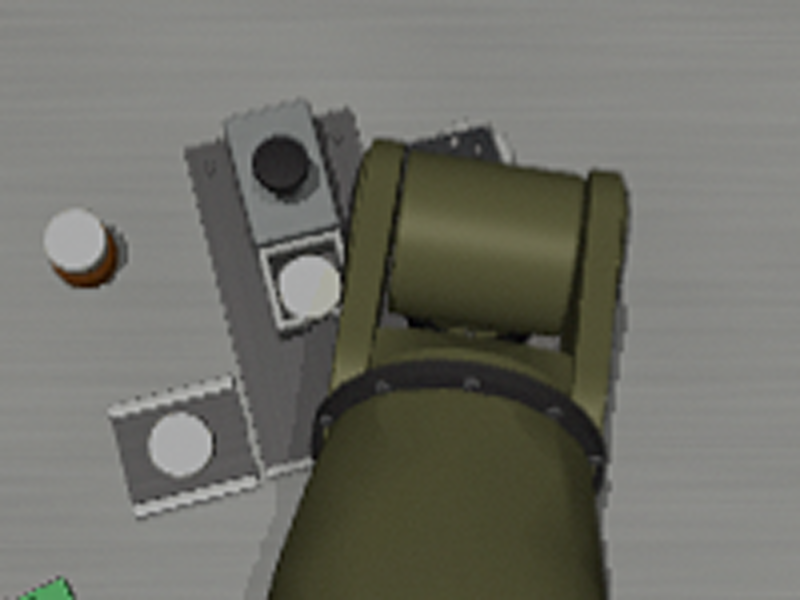

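The disc lies flat in the middle of the channel, at top crop (180,443) and side crop (417,381). The plunger is up, the other discs are still in the magazine and the arm is clear.

```bash
python3 -c "
from station import ctrl
print(ctrl.hand_in())"
```

```text
the job is handed in; nothing more can be done
None
```

The job is handed in, with no verdict returned: one press ejected a single disc, which now lies flat and central between the rails in the camera images, with the plunger back up and nothing else seen to have moved.

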